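# Prop the keepsake box's mirror lid on its stay

## Task

The lid of the wooden keepsake box is leaning all the way back. Flip its brass stay with the red grip up until it stands upright, then tip the lid forward so that it comes to rest on the stay's tip and stays propped half open. Leave the white porcelain trinket dish where it stands.

Things in the scene. Friction and masses are not known exactly. Their poses are not given: they have to be found in the camera images.
- keepsake_box: Open wooden box, fixed, blue inside: 170 (its x) by 210 (y) by 70 mm high, walls 8 mm, inner floor 11 mm above the console. Origin: centre of its underside; x points from the front (brass lock plate) to the hinged back, y to its left, z up. The only box with an open lid; the closed black and red box is a bystander.
- box_lid (a joint): Lid, 170 mm from hinge to free edge, 210 wide, 10 thick, 0.3 kg, mirror underneath. Hinge line on its underside, along box y at box x = 85, z = 70 mm. Value: 0 shut, 1.57 upright, 1.72 leaning back on its stop (start; stays there by its weight). Damped, nearly frictionless: pushed forward below about 1.5 it sinks slowly by itself (2 to 4 s) until the upright stay stops it at about 0.93, else shut.
- box_stay (a joint): Brass bar 10 mm wide, 7 thick, 130 from pivot to the end of its rubber tip; red grip sleeve 16 wide (box x), 11 thick, 36 long, centred 95 mm from the pivot. Pivot axis along box x, at box x = -5, y = -80, z = 60 mm. Value: 0 level across the box's mouth, pointing to box +y; 1.57 upright; 1.66 its stop, leaning slightly to -y. Starts at 0 to 0.3; friction of 0.03 N m holds it anywhere.
- trinket_dish: White porcelain bowl-shaped dish, 100 mm across and 26 mm high, loose on the console within 0.5 m of the box, to either side. Origin at the centre of its underside. A bystander, not to be shifted.

How it is judged:
By the outcome, as a careful person would: the job done as asked, in the order asked, and still so for the second after the job is handed in, with the robot touching nothing.
It also fails if it takes over 53 s, if anything falls off the work surface, if the arm or the gripper's body presses on something with over 40 N, if the wrist force passes 120 N, or if a joint passes its speed limit or range.

## Robot

A 7-joint arm with a two-finger parallel gripper is mounted at the origin on the work surface. World frame = base frame: x ahead of the robot, y to its left, z up, the work surface at z = 0. Lengths are in mm, angles in rad, forces in N, time in s.
With the tool pointing down it reaches from about 400 to 875 mm from the base axis. Payload 4.4 kg.
Tool frame: the origin (TCP) lies midway between the tips of the shut fingers; the grasp point (between the pads) lies 19 mm behind it (ctrl.grip_point_offset is the distance from the TCP to the grasp point, in mm); z points along the fingers, y is the line along which they close (so a half turn about z gives the same grasp; the last joint's range is limited). The gripper opens to 85 mm and grips with 20 to 120 N. Pads are 22 mm wide; open, the fingers measure 114 mm over their backs; the gripper's body (76 mm by 85 mm) begins 54 mm behind the grasp point. The pads swing forward as they close: fully open they stand 13 mm farther back than shut.
Start: joints at [-1.385, 0.628, 0.038, 1.517, -0.027, 0.996, -0.02], TCP at [161.921, 629.523, 231.313] pointing down, gripper open.
Joint ranges: [-3.06, 3.06], [-0.37, 2.12], [-1.25, 1.32], [0.18, 2.47], [-1.1, 4.24], [0.23, 1.98], [-2.94, 2.94]. Speed limits (rad/s): [2.57, 2.57, 3.14, 3.14, 3.14, 3.14, 3.14].

## Interface

Orientations are given as [roll, pitch, yaw] about the fixed x, y, z axes, in that order (R = Rz(yaw) Ry(pitch) Rx(roll)).
In Python, from cell import ctrl, viewer, finish_job gives the robot as it stands (ctrl), with the cameras (viewer) and the job as plain functions.
- The arm moves only by the shell command python3 nudge.py 'ROWS'. ROWS is one flat JSON list of numbers that holds 1 to 12 rows one after another, with no inner brackets; each row has 7 numbers: dx, dy, dz in shares of the most that a row can go, 1 being 50 mm, then a rotation vector rx, ry, rz in parts of the range, where 1.0 means 2 rad, then the finger opening in mm; each row shifts and turns the commanded pose from where the row before left it, along the tool's axes as they then stand; what a row does not reach is not made up. A row lasts 1/10 s, in which the tool goes at most 50 mm and 0.15 rad, less where a joint would pass 70% of its speed; a pose out of reach is approached as far as the arm can. The fingers move at their own pace and stop on an object; the grip force is fixed at half the most. Time passes only in rows, so rows that do not move let the fingers close. It prints the time, the measured TCP pose, the force, the opening and the grip force at its end. A shift or turn number past 1, either way, is cut back to 1. Input that does not fit is refused with a message, and nothing moves.
- ctrl.read_state(): the state, without advancing time (a new reading comes with each control period).
- viewer.get_image(name): name is "scene" or "top" or "wrist"; returns the picture (400x640x3 uint8, blue, green, red); there is no depth.
- viewer.calibration(name): a dict with "fx", "fy", "cx", "cy" (pixels), "rvec" (rotation vector, rad) and "tvec" (3), from world to camera coordinates, as OpenCV has them; the wrist camera has in their place "hand_eye" (4x4, takes a point from camera to tool coordinates, whose origin is the TCP and whose axes are the flange's). Camera axes: x right, y down, z forward; pixel columns grow to the right and rows downward; lengths in mm; the calibration is good to about 2 mm. A picture is of the moment at which its call begins: read the wrist's pose just before it. calibration takes no time and is no camera call.
- finish_job(): hands the job in; it is judged then, once.
The state is a dict: "clock": time; "qpos": joint angles; "qd": joint speeds; "tau": joint torques, N m; "eef_pos": TCP position; "tool_rot": TCP orientation; "force": force on the tool from outside, world axes, zero at the start; "torque": the same for the moment, N m; "width": finger opening in mm; "gripper_force": force on a finger pad.
Only numpy, scipy, OpenCV 4.12 (cv2) and the standard library are available. Lean on these libraries where they do the work, as an engineer would, in place of code of your own. Each camera call takes 0.05 s, during which the arm holds its last target. There are 200 camera calls.

## Working session

There is one attempt and no reset: what is moved stays moved. The work goes in short steps, Python scripts to look and compute and a shell command to move; the robot and the scene stay as the last step left them, time stands still between calls to the robot, and variables do not carry over. Pictures are saved under pics/ and viewed, at most 10 in all, crops included, and the job is handed in when it is done.

```bash
ls; mkdir -p pics; python3 - <<'E'
from cell import ctrl, viewer, finish_job
import cv2
for n in("scene","top"):
    cv2.imwrite(f"pics/{n}0.png",viewer.get_image(n)); print(n,viewer.calibration(n))
print(viewer.calibration("wrist"))
print(ctrl.read_state())
E
```

```text
cell.py
nudge.py
pics
scene {'fx': 392.0278525168918, 'fy': 392.0278525168918, 'cx': 316.24421070978684, 'cy': 193.91739040452813, 'rvec': array([ 2.24422579,  0.77729053, -0.35565862]), 'tvec': array([-412.5465018 , -118.9673629 , 1108.79156199])}
top {'fx': 380.75198235892634, 'fy': 380.75198235892634, 'cx': 319.4172878289434, 'cy': 203.9878465006497, 'rvec': array([ 2.16001559, -2.19872713,  0.06146798]), 'tvec': array([ 53.02365979, 519.27729734, 706.69127689])}
{'fx': 295.9112825965514, 'fy': 295.9112825965514, 'cx': 316.8663208850028, 'cy': 194.9388909319782, 'hand_eye': array([[-1.44549386e-04, -9.45336694e-01, -3.26095866e-01,
         8.27648754e+01],
       [ 9.99998755e-01, -6.48966738e-04,  1.43805216e-03,
        -4.66753458e-01],
       [-1.57106885e-03, -3.26095252e-01,  9.45335611e-01,
        -1.42684344e+02],
       [ 0.00000000e+00,  0.00000000e+00,  0.00000000e+00,
         1.00000000e+00]])}
{'clock': 0.1, 'qpos': array([-1.38477658,  0.62927089,  0.03845185,  1.51825941, -0.02702154,
        0.99630312, -0.01998733]), 'qd': array([-4.25226370e-04, -2.37720608e-03,  9.92943013e-04, -2.07523301e-03,
        4.12137107e-05, -1.68973854e-03, -1.50208055e-03]), 'tau': array([ 2.69123724e-03, -5.64533365e+01,  1.23020992e+00, -1.93972868e+01,
        1.12890039e-02,  5.43668662e-03, -1.78198610e-05]), 'eef_pos': array([161.78741208, 628.96661422, 230.47273182]), 'tool_rot': array([-3.13986981e+00,  4.26115110e-06,  2.88976832e+00]), 'force': array([-0.48943515,  0.09636289, -0.32508275]), 'torque': array([-0.00469221, -0.05737783,  0.01194746]), 'gripper_force': 0.0, 'width': 85.37049460644796}
```

View pics/scene0.png

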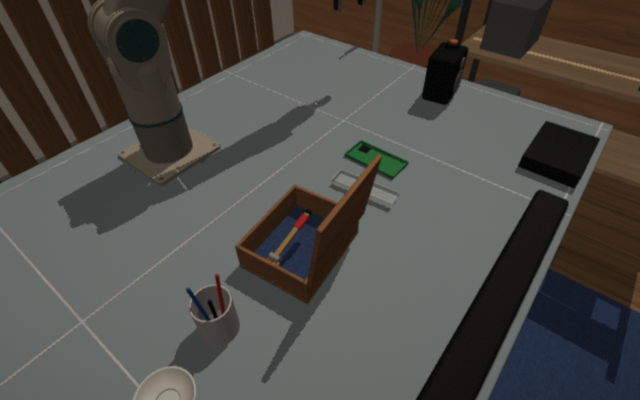

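View pics/top0.png

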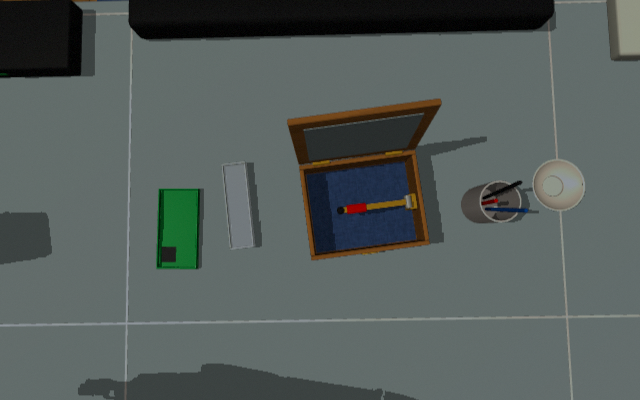

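The pictures show the open box with its lid at the top (+x) side and the lock at the bottom. In the top view the mouth corners are near (312,258), (427,242), (414,153) and (301,165). The stay runs from its pivot at about (410,201) to its tip at about (341,210), with the grip near (355,209). The dish at (558,185) and the cup at (500,202) stand to the right (-y) of the box.

```bash
cat > h.py <<'E'
import numpy as np, cv2
from cell import ctrl, viewer, finish_job
def ray(n,uv):
    c=viewer.calibration(n); K=np.array([[c['fx'],0,c['cx']],[0,c['fy'],c['cy']],[0,0,1]])
    R=cv2.Rodrigues(c['rvec'])[0]; o=-R.T@c['tvec']; return o,R.T@np.linalg.inv(K)@np.r_[uv,1]
def onz(n,uv,z):
    o,d=ray(n,uv); return o+d*(z-o[2])/d[2]
def tri(a,ua,b,ub):
    o,d=ray(a,ua);p,e=ray(b,ub)
    s,t=np.linalg.lstsq(np.c_[d,-e],p-o,rcond=None)[0]; A=o+s*d;B=p+t*e
    return (A+B)/2,np.linalg.norm(A-B)
def red(img,roi):
    h=cv2.cvtColor(img,cv2.COLOR_BGR2HSV); m=((h[...,0]<5)|(h[...,0]>174))&(h[...,1]>190)&(h[...,2]>90)
    z=np.zeros_like(m);a,b,c,d=roi; z[b:d,a:c]=m[b:d,a:c]; v,u=np.nonzero(z); return np.array([u.mean(),v.mean()]),len(u)
E
python3 - <<'E'
from h import *
T=cv2.imread('pics/top0.png');S=cv2.imread('pics/scene0.png')
for uv in[(312,258),(427,242),(414,153),(301,165)]: print(onz('top',uv,70).round(1))
h=cv2.cvtColor(T,cv2.COLOR_BGR2HSV)
rt=red(T,(330,195,380,225));rs=red(S,(270,200,330,260));print(rt,rs,tri('top',rt[0],'scene',rs[0]))
c=cv2.resize(T[90:270,280:450],None,fx=4.4,fy=3.3*4/3/1.0*0.75*1.0,interpolation=2)
c=cv2.resize(T[140:270,285:445],None,fx=4.6,fy=4.6,interpolation=2);cv2.imwrite('pics/c1.png',c)
print(onz('top',(558,185),20))
E
```

```text
[421.9  57.8  70. ]
[ 446.4 -143.9   70. ]
[ 604.4 -126.7   70. ]
[586.8  74.8  70. ]
(array([356.06060606, 207.97575758]), 165) (array([300.91954023, 220.98850575]), 87) (array([507.85214031, -21.22441923,  74.41649012]), np.float64(0.5101508886827613))
[ 547.77458547 -407.84220992   20.        ]
```

View pics/c1.png

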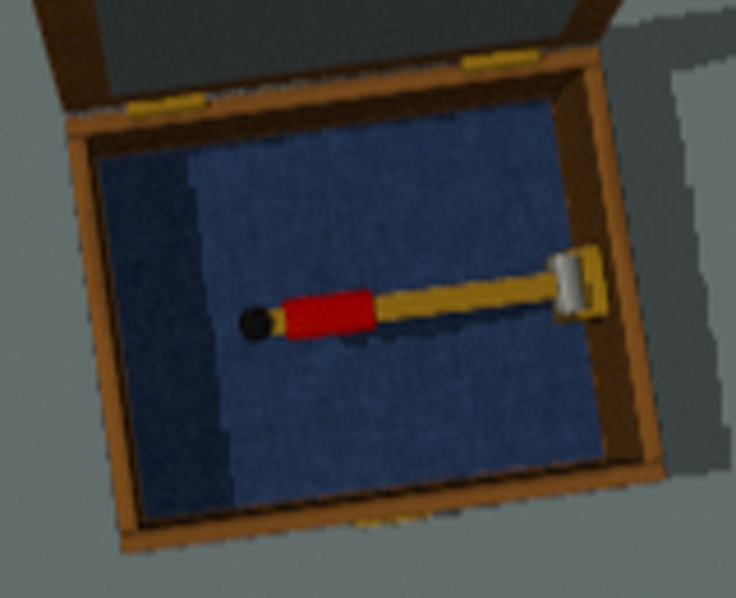

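The crop shows mouth corners at FL (122,550), FR (663,477), BR (600,47) and BL (68,122). The red grip is centred at about (330,314) and the pivot is at about (568,285).

```bash
python3 - <<'E'
from h import *
P=np.array([onz('top',(285+u/4.6,140+v/4.6),70)[:2] for u,v in[(122,550),(663,477),(600,47),(68,122)]])
Q=np.array([[-85,105],[-85,-105],[85,-105],[85,105]])
c=P.mean(0);H=Q.T@(P-c);yaw=np.arctan2(H[0,1]-H[1,0],H[0,0]+H[1,1]);R=np.array([[np.cos(yaw),-np.sin(yaw)],[np.sin(yaw),np.cos(yaw)]])
print(c,yaw,(P-c)@R)
g=np.array([507.85,-21.22]);print('grip in box',(g-c)@R)
print('pivot',c+R@[-5,-80],'grip0.15',c+R@[-5,14])
s=ctrl.read_state();print(s['eef_pos'],s['tool_rot'],s['clock'])
E
```

```text
[514.01958947 -35.33686534] 0.11551199257832663 [[ -83.33720015  104.28478834]
 [ -83.06094501 -103.31827333]
 [  83.84336192 -104.44886309]
 [  82.55478323  103.48234808]]
grip in box [-4.50143141 14.73386699]
pivot [ 518.27333267 -115.38001413] grip0.15 [507.43933597 -22.00643909]
[161.78741208 628.96661422 230.47273182] [-3.13986981e+00  4.26115110e-06  2.88976832e+00] 0.1
```

Units first: shifts go in shares of 50 mm and turns go in shares of 2 rad. So 0.15 rad / 2 = 0.075.

```bash
cat >> h.py <<'E'
from scipy.spatial.transform import Rotation as Ro
c0=np.array([514.02,-35.34,0]);RB=Ro.from_euler('z',.1155)
def box(p): return c0+RB.apply(p)
def delta(pb,tilt,s=None):
    """tool-axes shift & rotvec to bring grasp point to box point pb, tool tilted by tilt (0=down, + = towards box +y)"""
    s=s or ctrl.read_state(); R=Ro.from_euler('xyz',s['tool_rot']); p=s['eef_pos']
    D=RB*Ro.from_euler('x',tilt)*Ro.from_matrix(np.array([[0,1,0],[1,0,0],[0,0,-1.]]))
    t=box(np.array(pb,float))+19*D.apply([0,0,1])
    print('shift',R.inv().apply(t-p).round(1),'rot',(R.inv()*D).as_rotvec().round(3),'F',s['force'].round(1),'clk',s['clock'],'w',s['width'].round(1),'q',s['qpos'].round(2))
E
python3 nudge.py '[0,0,0,0,0,0.075,85,0,0,0,0,0,0.075,85,0,0,0,0,0,0.075,85,0,0,0,0,0,0.075,85,0,0,0,0,0,0.075,85,0,0,0,0,0,0.075,85,0,0,0,0,0,0.075,85,0,0,0,0,0,0.075,85]'
python3 -c "
from h import *
delta([-4.7,14.5,200],0)"
```

```text
clock: 0.9
eef_pos: [161.7, 629.2, 230.8]
tool_rot: [-3.141, 0.001, 1.684]
force: [0.1, 0.2, 0.8]
width: 85.0
gripper_force: 0.0Traceback (most recent call last):
  File "<string>", line 3, in <module>
    delta([-4.7,14.5,200],0)
    ~~~~~^^^^^^^^^^^^^^^^^^^
  File "h.py", line 23, in delta
    print('shift',R.inv().apply(t-p).round(1),'rot',(R.inv()*D).as_rotvec().round(3),'F',s['force'].round(1),'clk',s['clock'],'w',s['width'].round(1),'q',s['qpos'].round(2))
                                                                                                                                  ^^^^^^^^^^^^^^^^
AttributeError: 'float' object has no attribute 'round'
```

```bash
sed -i "s/s\['width'\].round(1)/round(s['width'],1)/" h.py
python3 -c "
from h import *
delta([-4.7,14.5,200],0)"
```

```text
shift [-685.4  270.5   50.4] rot [-0.     0.001 -0.003] F [0.1 0.2 0.8] clk 0.9 w 85.0 q [-1.58  0.65  0.37  1.52 -0.26  1.01 -1.02]
```

Converted, -45 mm is -0.9, 18 mm is 0.36.

```bash

python3 nudge.py '[-0.9,0.36,0,0,0,0,85,-0.9,0.36,0,0,0,0,85,-0.9,0.36,0,0,0,0,85,-0.9,0.36,0,0,0,0,85,-0.9,0.36,0,0,0,0,85,-0.9,0.36,0,0,0,0,85,-0.9,0.36,0,0,0,0,85,-0.9,0.36,0,0,0,0,85,-0.9,0.36,0,0,0,0,85,-0.9,0.36,0,0,0,0,85,-0.9,0.36,0,0,0,0,85,-0.9,0.36,0,0,0,0,85]'
python3 -c "
from h import *
delta([-4.7,14.5,180],0)"
```

```text
clock: 2.1
eef_pos: [440.9, 117.2, 231.3]
tool_rot: [-3.141, -0.0, 1.69]
force: [1.7, 0.9, -0.6]
width: 85.1
gripper_force: 0.0
shift [-145.7   49.8   70.2] rot [-0.    -0.     0.004] F [ 1.7  0.9 -0.6] clk 2.1 w 85.1 q [-0.63  0.38  0.43  2.04 -0.22  0.76  0.05]
```

Converted, -36 mm is -0.72, 12 mm is 0.24, -0.15 rad / 2 = -0.075.

```bash

python3 nudge.py '[-0.72,0.24,0.2,0,0,0,85,-0.72,0.24,0.2,0,0,0,85,-0.72,0.24,0.2,0,0,0,85,-0.72,0.24,0.2,0,0,0,85,0,0,0,0,-0.075,0,85,0,0,0,0,-0.075,0,85,0,0,0,0,-0.075,0,85,0,0,0,0,0,0,85]'
python3 -c "
from h import *
delta([-4.7,14.5,74.4],-.45)
delta([-4.7,14.5,130],-.45)"
```

```text
clock: 2.9
eef_pos: [505.1, -9.9, 188.1]
tool_rot: [-3.136, 0.452, 1.708]
force: [0.5, 1.6, -1.0]
width: 85.1
gripper_force: 0.0
shift [ 39.1   1.5 126.5] rot [0.004 0.002 0.02 ] F [ 0.5  1.6 -1. ] clk 2.9 w 85.1 q [-0.81  0.65  0.73  2.01  0.05  0.65 -0.09]
shift [14.8  1.3 76.5] rot [0.004 0.002 0.02 ] F [ 0.5  1.6 -1. ] clk 2.9 w 85.1 q [-0.81  0.65  0.73  2.01  0.05  0.65 -0.09]
```

Converted, 30 mm is 0.6, 25 mm is 0.5, 0.01 rad / 2 = 0.005.

```bash

python3 nudge.py '[0.2,0,0.6,0,0,0.005,60,0.2,0,0.6,0,0,0.005,60,0.2,0.02,0.5,0,0,0,60,0.1,0,0.5,0,0,0,60,0.08,0,0.32,0,0,0,60,0,0,0,0,0,0,60,0,0,0,0,0,0,60]'
python3 - <<'E'
from h import *
delta([-4.7,14.5,74.4],-.45)
im=[cv2.resize(viewer.get_image('scene')[150:300,220:400],None,fx=2.6,fy=2.6),viewer.get_image('wrist')[:390,:468][:, :]]
w=viewer.get_image('wrist'); cv2.imwrite('pics/g1.png',np.hstack([im[0][:390],cv2.resize(w,(330,206)).repeat(1,0) if 0 else cv2.copyMakeBorder(cv2.resize(w,(330,206)),0,184,0,0,0)]))
E
```

```text
clock: 3.6
eef_pos: [508.9, -38.0, 61.0]
tool_rot: [3.133, 0.449, 1.667]
force: [-0.1, 0.3, 0.9]
width: 59.7
gripper_force: 0.0
shift [ 9.1  0.5 -0.2] rot [ 0.001 -0.001 -0.017] F [-0.1  0.3  0.9] clk 3.6 w 59.7 q [-0.67  0.87  0.61  2.08 -0.03  0.35 -0.11]
```

View pics/g1.png

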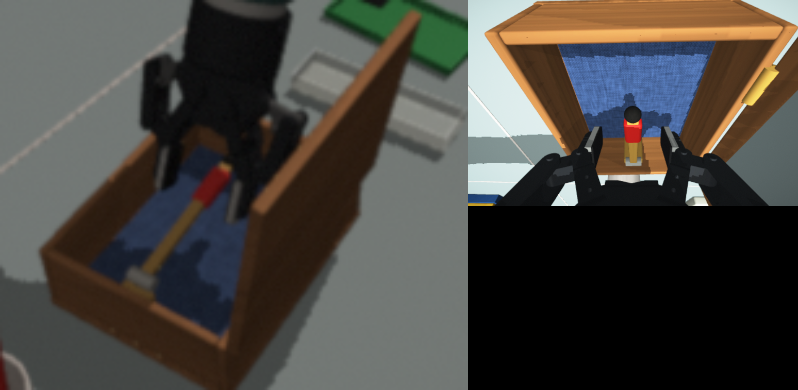

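The fingers straddle the stay, with the red grip centred between them at about (632,130) in the wrist inset. I need to shift 9 mm toward the tip and then close.

Converted, 9 mm is 0.18, 0.5 mm is 0.01, -0.015 rad / 2 = -0.0075.

```bash

python3 nudge.py '[0.18,0.01,0,0,0,-0.0075,60,0,0,0,0,0,0,30,0,0,0,0,0,0,8,0,0,0,0,0,0,8,0,0,0,0,0,0,8,0,0,0,0,0,0,8,0,0,0,0,0,0,8,0,0,0,0,0,0,8]'
python3 -c "
from h import *
delta([-4.7,14.5,74.4],-.45)"
```

```text
clock: 4.55
eef_pos: [509.9, -29.0, 57.1]
tool_rot: [3.137, 0.449, 1.684]
force: [3.8, 2.9, 1.5]
width: 15.0
gripper_force: 59.7
shift [-0.6 -1.4  0.1] rot [ 0.004 -0.001 -0.002] F [3.8 2.9 1.5] clk 4.55 w 15.0 q [-0.68  0.88  0.61  2.08 -0.03  0.35 -0.11]
```

```bash

cat >> h.py <<'E'
def arc(a,piv=(-5,-80,60)):
    s=ctrl.read_state(); R=Ro.from_euler('xyz',s['tool_rot'])
    v=R.inv().apply(box(np.array(piv,float))-s['eef_pos']); r=R.inv().apply(RB.apply([a,0,0]))
    print('piv in tool',v.round(1),'row',(v-Ro.from_rotvec(r).apply(v)).round(2),r.round(4)); 
    g=RB.inv().apply(s['eef_pos']-19*R.apply([0,0,1])-c0); print('grasp in box',g.round(1),'angle',np.arctan2(g[2]-60,g[1]+80).round(3),'tilt',(Ro.from_matrix(RB.as_matrix().T@R.as_matrix()@np.array([[0,1,0],[1,0,0],[0,0,-1.]]))).as_rotvec().round(3),'F',s['force'].round(1),'q',s['qpos'].round(2))
E
python3 -c "
from h import *
arc(.1)"
```

```text
piv in tool [-79.5  -1.7  35. ] row [-3.89  0.04 -7.76] [0.0002 0.1    0.0004]
grasp in box [-3.4 15.  74.2] angle 0.148 tilt [-0.449 -0.004 -0.001] F [3.8 2.9 1.5] q [-0.68  0.88  0.61  2.08 -0.03  0.35 -0.11]
```

Converted, -7.8 mm is -0.156, -3.9 mm is -0.078, 0.1 rad / 2 = 0.05.

```bash

python3 nudge.py '[-0.078,0,-0.156,0,0.05,0,8,-0.078,0,-0.156,0,0.05,0,8,-0.078,0,-0.156,0,0.05,0,8,-0.078,0,-0.156,0,0.05,0,8]'
python3 -c "
from h import *
arc(.1)"
```

```text
clock: 4.95
eef_pos: [510.3, -33.0, 91.8]
tool_rot: [3.137, 0.044, 1.687]
force: [3.9, 0.7, -10.5]
width: 14.8
gripper_force: 63.8
piv in tool [-81.3  -1.8  35.3] row [-3.94  0.03 -7.94] [-0.0001  0.1     0.0005]
grasp in box [ -3.6   3.6 110.7] angle 0.545 tilt [-0.044 -0.005  0.001] F [  3.9   0.7 -10.5] q [-0.13  0.65  0.16  2.04 -0.13  0.45  0.23]
```

Converted, -7.8 mm is -0.156, -3.9 mm is -0.078, 0.1 rad / 2 = 0.05.

```bash

python3 nudge.py '[-0.078,0,-0.156,0,0.05,0,8,-0.078,0,-0.156,0,0.05,0,8,-0.078,0,-0.156,0,0.05,0,8,-0.078,0,-0.156,0,0.05,0,8,-0.078,0,-0.156,0,0.05,0,8]'
python3 -c "
from h import *
arc(.1)"
```

```text
clock: 5.45
eef_pos: [513.4, -58.7, 127.6]
tool_rot: [3.136, -0.457, 1.687]
force: [6.0, 2.6, -8.6]
width: 15.2
gripper_force: 64.0
piv in tool [-80.9  -1.9  35.5] row [-3.95  0.05 -7.9 ] [-0.      0.1     0.0006]
grasp in box [ -3.4 -31.5 144.7] angle 1.05 tilt [ 0.457 -0.006 -0.001] F [ 6.   2.6 -8.6] q [ 0.49  0.71 -0.24  1.86 -0.37  0.8   0.69]
```

Converted, -7.8 mm is -0.156, -3.9 mm is -0.078, 0.1 rad / 2 = 0.05.

```bash

python3 nudge.py '[-0.078,0,-0.156,0,0.05,0,8,-0.078,0,-0.156,0,0.05,0,8,-0.078,0,-0.156,0,0.05,0,8,-0.078,0,-0.156,0,0.05,0,8,-0.078,0,-0.156,0,0.05,0,8,-0.032,0,-0.062,0,0.02,0,8,0,0,0,0,0,0,8]'
python3 - <<'E'
from h import *
arc(.1)
a=viewer.get_image('scene')[100:300,200:420];cv2.imwrite('pics/u1.png',cv2.resize(a,None,fx=2.5,fy=2.5))
E
```

```text
clock: 6.15
eef_pos: [518.2, -100.7, 146.8]
tool_rot: [3.137, -1.0, 1.684]
force: [6.1, 3.7, 2.7]
width: 14.6
gripper_force: 64.8
piv in tool [-80.9  -1.8  34.6] row [-3.86  0.06 -7.9 ] [0.0001 0.1    0.0006]
grasp in box [ -3.5 -81.4 157.1] angle 1.585 tilt [ 1.    -0.005 -0.004] F [6.1 3.7 2.7] q [ 0.79  1.   -0.38  1.57 -0.49  1.29  0.89]
```

View pics/u1.png

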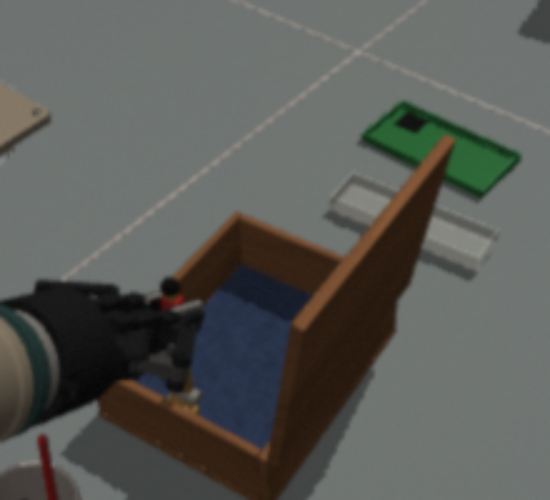

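The stay is upright at about 1.58, with the red grip at (175,300) in the crop still held by the fingers. Next I release it and retract along the tool.

Converted, -20 mm is -0.4, -15 mm is -0.3.

```bash

python3 nudge.py '[0,0,0,0,0,0,25,0,0,0,0,0,0,45,0,0,0,0,0,0,45,0,0,-0.2,0,0,0,45,0,0,-0.3,0,0,0,45,0,0,-0.4,0,0,0,45,0,0,-0.4,0,0,0,45,0,0,0,0,0,0,45]'
python3 - <<'E'
from h import *
arc(.1)
T=viewer.get_image('top');S=viewer.get_image('scene')
cv2.imwrite('pics/r1.png',np.hstack([cv2.resize(T[100:300,250:450],None,fx=2,fy=2),cv2.resize(S[150:350,200:400],None,fx=2,fy=2)]))
E
```

```text
clock: 7.0
eef_pos: [523.7, -159.3, 182.2]
tool_rot: [3.135, -0.986, 1.687]
force: [0.1, -1.5, -0.9]
width: 45.1
gripper_force: 0.0
piv in tool [-77.5  -1.  104.3] row [-10.8    0.04  -7.22] [-0.0001  0.1     0.0006]
grasp in box [  -4.7 -140.1  192.7] angle 1.996 tilt [ 0.986 -0.006 -0.002] F [ 0.1 -1.5 -0.9] q [ 0.83  0.98 -0.36  1.44 -0.45  1.43  0.86]
```

View pics/r1.png

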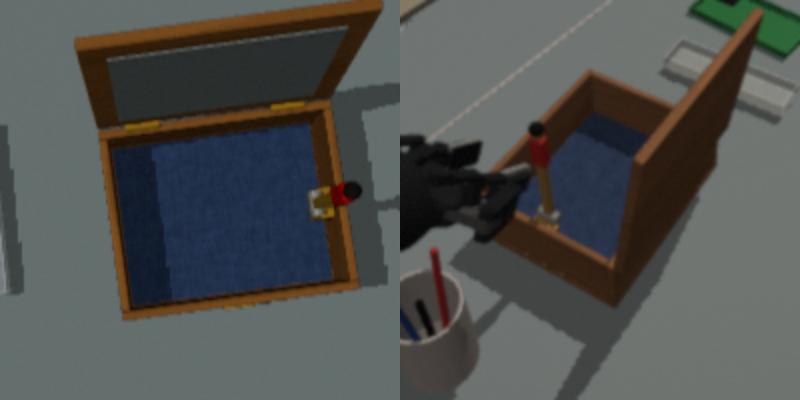

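The stay stands free and upright; in the right half its red grip is at (540,150) and the gripper is clear. The lid is still back. Next I lift and go around behind the lid on its right side.

```bash

python3 -c "
from h import *
delta([0,-160,300],.985);delta([170,-160,300],.985)"
```

```text
shift [ 77.5   5.5 -78.7] rot [ 0.002 -0.006  0.001] F [ 0.6  0.3 -0.4] clk 7.1 w 45.0 q [ 0.83  0.98 -0.36  1.45 -0.45  1.43  0.86]
shift [ 77.4 175.5 -78.3] rot [ 0.002 -0.006  0.001] F [ 0.6  0.3 -0.4] clk 7.1 w 45.0 q [ 0.83  0.98 -0.36  1.45 -0.45  1.43  0.86]
```

Converted, -30 mm is -0.6, 26 mm is 0.52, -0.15 rad / 2 = -0.075.

```bash

python3 nudge.py '[0,0,-0.6,0,0,0,30,0.52,0,-0.5,0,0,0,10,0.52,0,-0.5,0,0,0,0,0.52,0,0,0,0,0,0,0,0,0,0,-0.075,0,0,0,0,0,0,-0.075,0,0,0,0,0,0,-0.075,0,0,0,0,0,0,-0.07,0,0]'
python3 -c "
from h import *
delta([170,-130,300],.4)
delta([170,-50,220],.4)"
```

```text
clock: 7.9
eef_pos: [525.3, -178.8, 291.0]
tool_rot: [3.138, -0.396, 1.688]
force: [1.0, 0.2, 0.4]
width: -0.1
gripper_force: 0.0
shift [ 16.  175.3  16.5] rot [0.003 0.004 0.002] F [1.  0.2 0.4] clk 7.9 w -0.1 q [ 0.63  0.57 -0.25  1.55 -0.22  1.25  0.62]
shift [ 59.  175.1 121.2] rot [0.003 0.004 0.002] F [1.  0.2 0.4] clk 7.9 w -0.1 q [ 0.63  0.57 -0.25  1.55 -0.22  1.25  0.62]
```

Converted, 35 mm is 0.7, 30 mm is 0.6.

```bash

python3 nudge.py '[0,0.7,0,0,0,0,0,0,0.7,0,0,0,0,0,0,0.7,0,0,0,0,0,0,0.7,0,0,0,0,0,0,0.7,0,0,0,0,0,0.3,0,0.6,0,0,0,0,0.3,0,0.6,0,0,0,0,0.3,0,0.6,0,0,0,0,0.28,0,0.6,0,0,0,0,0,0,0,0,0,0,0]'
python3 - <<'E'
from h import *
delta([170,-50,220],.4)
S=viewer.get_image('scene')
cv2.imwrite('pics/b1.png',cv2.resize(S[50:350,150:450],None,fx=2,fy=2))
E
```

```text
clock: 8.9
eef_pos: [684.1, -52.0, 200.0]
tool_rot: [-3.135, -0.408, 1.691]
force: [0.8, 0.3, -0.3]
width: 0.2
gripper_force: 0.0
shift [-5.   2.9 -4.9] rot [-0.009 -0.008  0.004] F [ 0.8  0.3 -0.3] clk 8.9 w 0.2 q [ 0.35  0.82 -0.25  1.32 -0.22  1.16  0.39]
```

View pics/b1.png

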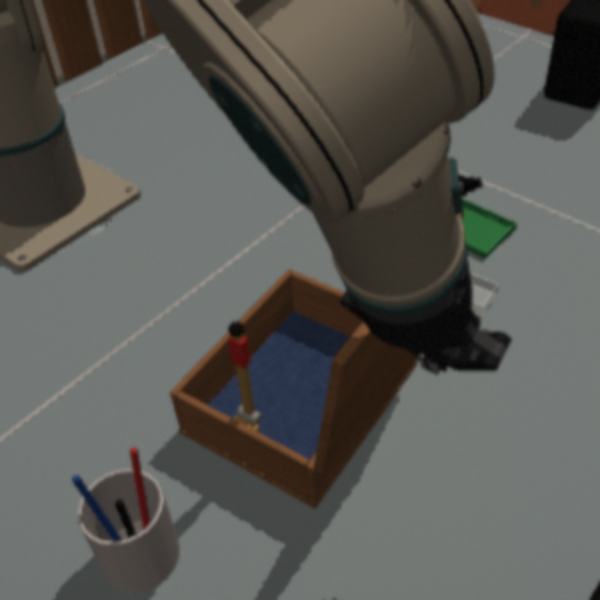

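The gripper is behind the lid (tip at about (500,350)), with the stay upright at (240,345). Now I push forward about 80 mm.

Converted, -10 mm is -0.2, -7 mm is -0.14.

```bash

python3 nudge.py '[0,-0.2,0,0,0,0,0,0,-0.2,0,0,0,0,0,0,-0.14,0,0,0,0,0,0,-0.14,0,0,0,0,0,0,-0.14,0,0,0,0,0,0,-0.14,0,0,0,0,0,0,-0.14,0,0,0,0,0,0,-0.14,0,0,0,0,0]'
python3 nudge.py '[0,-0.14,0,0,0,0,0,0,-0.14,0,0,0,0,0,0,-0.14,0,0,0,0,0,0,-0.08,0,0,0,0,0,0,0,0,0,0,0,0]'
python3 -c "
from h import *
arc(.1)"
```

```text
clock: 9.75
eef_pos: [628.3, -67.2, 206.1]
tool_rot: [3.133, -0.399, 1.687]
force: [1.4, -1.6, 11.8]
width: -0.3
gripper_force: 5.4
clock: 10.25
eef_pos: [600.9, -69.7, 203.5]
tool_rot: [3.14, -0.401, 1.686]
force: [-0.3, -0.1, 0.7]
width: 0.1
gripper_force: 0.0
piv in tool [-89.1 -87.6 118. ] row [-12.24   0.02  -8.3 ] [0.0001 0.1    0.0002]
grasp in box [ 82.3 -51.5 221. ] angle 1.396 tilt [ 0.401 -0.002 -0.001] F [-0.3 -0.1  0.7] q [ 0.44  0.7  -0.27  1.57 -0.24  1.04  0.47]
```

Converted, -40 mm is -0.8, -30 mm is -0.6.

```bash

python3 nudge.py '[0,0.4,0,0,0,0,0,0,0.6,0,0,0,0,0,0,0.6,0,0,0,0,0,0,0,-0.8,0,0,0,0,0,0,-0.8,0,0,0,0,0,0,-0.6,0,0,0,0,0,0,0,0,0,0,0,0,0,0,0,0,0,0,0,0,0,0,0,0,0,0,0,0,0,0,0,0,0,0,0,0,0,0,0,0,0,0,0,0,0,0]'
for i in 1 2 3; do python3 nudge.py '[0,0,0,0,0,0,0,0,0,0,0,0,0,0,0,0,0,0,0,0,0,0,0,0,0,0,0,0,0,0,0,0,0,0,0,0,0,0,0,0,0,0,0,0,0,0,0,0,0,0,0,0,0,0,0,0,0,0,0,0,0,0,0,0,0,0,0,0,0,0]' | head -2;done
python3 - <<'E'
from h import *
S=viewer.get_image('scene');T=viewer.get_image('top')
cv2.imwrite('pics/e1.png',np.hstack([cv2.resize(T[80:280,250:450],None,fx=2,fy=2),cv2.resize(S[130:330,190:390],None,fx=2,fy=2)]))
E
```

```text
clock: 11.45
eef_pos: [685.5, -102.5, 304.2]
tool_rot: [3.14, -0.401, 1.686]
force: [-1.0, -0.3, -0.0]
width: 0.1
gripper_force: 0.0
clock: 12.45
eef_pos: [685.7, -102.8, 304.8]
clock: 13.45
eef_pos: [685.7, -102.8, 304.8]
clock: 14.45
eef_pos: [685.7, -102.8, 304.8]
```

View pics/e1.png

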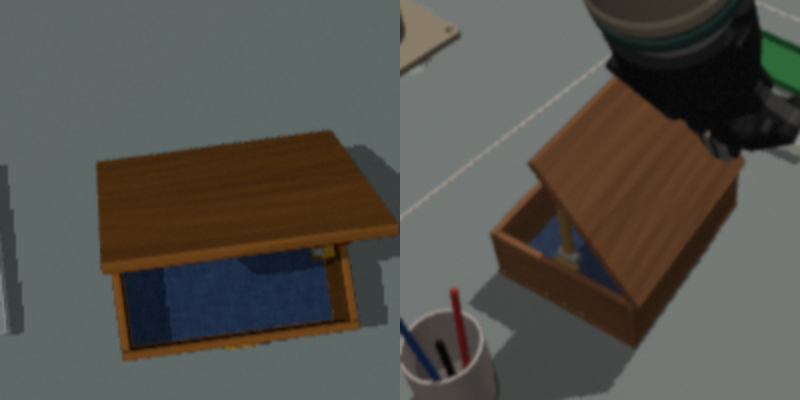

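The lid rests half open on the stay: its free edge runs from (103,265) to (395,230) in the top view, and the stay is visible under it at (565,235). I check that it is still and the dish unmoved, then hand in.

Converted, -20 mm is -0.4.

```bash

python3 nudge.py '[0,0,-0.4,0,0,0,0,0,0,-0.4,0,0,0,0,0,0,0,0,0,0,0,0,0,0,0,0,0,0,0,0,0,0,0,0,0,0,0,0,0,0,0,0,0,0,0,0,0,0,0,0,0,0,0,0,0,0,0,0,0,0,0,0,0,0,0,0,0,0,0,0]'|head -1
python3 - <<'E'
from h import *
e=cv2.imread('pics/e1.png')[:,:400];T=viewer.get_image('top');n=cv2.resize(T[80:280,250:450],None,fx=2,fy=2)
d0=cv2.imread('pics/top0.png')
lid=cv2.absdiff(e,n).max(2)>25; print('lid diff',lid.sum(),'dish diff',(cv2.absdiff(d0,T)[155:215,530:590].max(2)>25).sum())
if lid.sum()<100: print(finish_job())
E
```

```text
clock: 15.55
lid diff 0 dish diff 0
the job is handed in; nothing more can be done
None
```

The stay stands upright and the lid rests half open on its tip; in the last pictures the lid was still and the dish unmoved, and the job was handed in at about 15.6 s with the arm clear.

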